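# Make up two sample-taking kits on the laboratory bench

## Task

Make up the two kits from the stock in the middle of the bench. The short tray gets the capped specimen cup in its big round recess and the short vial in its small one; the long tray gets the bottle in its big round recess, the slide box in its oblong recess and the tall vial in its small round recess, the box lying flat and the rest standing upright, each right down on the floor of its recess. Leave the open cup and the roll of tape where they are.

Things in the scene. Friction and masses are not known exactly. Their poses are not given: they have to be found in the camera images.
- short_tray: Short kit tray: white slab fixed to the bench, 156 (its x) x 92 (its y) x 14 mm high, left or right of the stock. Recesses 10 mm deep, floors 4 mm above the bench: big round one 68 mm across at x = -29 mm, y = 0; small round one 44 mm across at x = +41 mm, y = 0. Origin: centre of the underside, z up; x points away from the robot within 26 degrees.
- long_tray: Long kit tray: white slab fixed to the bench, 246 (its x) x 92 (its y) x 14 mm high, on the other side. Recesses 10 mm deep, floors 4 mm above the bench: big round one 58 mm across at x = -80 mm; oblong one 88 (x) x 48 mm (y) at x = +7 mm; small round one 44 mm across at x = +87 mm; all at y = 0. Origin: centre of the underside, z up; x points away from the robot within 15 degrees.
- capped_cup: White specimen cup with a grey screw lid, a plain upright cylinder 52 mm across (lid 53 mm) and 64 mm high, 56 to 112 g. Origin: centre of its underside, z up. 
- short_vial: Short amber glass vial with a grey cap, an upright cylinder 26 mm across and 40 mm high, 17 to 35 g. Origin: centre of its underside, z up. 
- tall_vial: Tall amber glass vial with a grey cap, like the short one but 70 mm high (26 mm across), 28 to 56 g. Origin: centre of its underside, z up. 
- bottle: White bottle with a shoulder: cylindrical body 40 mm across (label band 0.6 mm wider) up to 54 mm, neck 20 mm across, grey cap 27 mm across from 62 to 80 mm (total height 80 mm), 63 to 126 g. Origin: centre of its underside, z up. 
- slide_box: White closed box for microscope slides, lying flat: 70 mm (its x) by 30 mm (its y) by 30 mm high, 42 to 84 g, with a thin grey seam. Its long side lies within about 23 degrees of straight away from the robot at the start. Origin: centre of its underside, z up. 
- open_cup: Bystander: white specimen cup without a lid, 52 mm across at the rim, 58 mm high, open at the top. Stays where it is. Origin: centre of its underside, z up. 
- tape_roll: Bystander: roll of paper tape lying flat, ring of 60 mm outer and 38 mm inner diameter, 19 mm high. Stays where it is. Origin: centre of its underside, z up. 
Mind the look-alikes: they are no part of the job. Leave any blue or pink look-alike of the short_vial alone.

How it is judged:
By the outcome, as a careful person would: the job done as asked, in the order asked, and still so for the second after the job is handed in, with the robot touching nothing.
It also fails if it takes over 144 s, if anything falls off the work surface, if the arm or the gripper's body presses on something with over 40 N, if the wrist force passes 120 N, or if a joint passes its speed limit or range.

## Robot

A 6-joint arm with a two-finger parallel gripper is mounted at the origin on the work surface. World frame = base frame: x ahead of the robot, y to its left, z up, the work surface at z = 0. Lengths are in m, angles in rad, forces in N, time in s.
With the tool pointing down it reaches from about 0.425 to 0.95 m from the base axis. Payload 14.7 kg.
Tool frame: the origin (TCP) lies on the front face of the gripper's body, between the roots of the fingers; the fingertips stand 73 mm ahead of it and the grasp point (between the pads) lies 54 mm ahead of it; z points along the fingers, x is the direction in which the jaws open and shut, and the axes are right-handed (so a half turn about z gives the same grasp; the last joint's range is limited). The gripper opens to 85 mm and grips with 20 to 120 N. Pads are 22 mm wide; open, the fingers measure 114 mm over their backs; the gripper's body (76 mm by 85 mm) begins 54 mm behind the grasp point. The pads swing forward as they close: fully open they stand 13 mm farther back than shut.
Start: joints at [1.294, 0.48, 1.596, -0, 1.065, -0.047], TCP at [0.148, 0.633, 0.304] pointing down, gripper open.
Joint ranges: [-2.75, 2.75], [-0.82, 2.05], [0.23, 2.67], [-1.56, 4.7], [0.09, 2.69], [-2.92, 2.92]. Speed limits (rad/s): [1.89, 1.89, 2.39, 3.01, 3.01, 3.01].

## Interface

Orientations are given as a unit quaternion [x, y, z, w].
In Python, from station import manip gives the robot as it stands. The module is installed in compiled form; this text tells all that it offers.
- The arm moves only by the tool send_rows, never from a script. Its arguments are lists of equal length, an entry for each row: "travel": the shift along the tool's x, y, z in mm, a list of three; "dr": the turn, a rotation vector about the tool's x, y, z in degrees, a list of three; "grip": the gripper command: -1 is shut, 1 is fully open, values between are in proportion. A call has 1 to 5 rows; each row shifts and turns the commanded pose from where the row before left it, along the tool's axes as they then stand; what a row does not reach is not made up. A row lasts 1/10 s, in which the tool goes at most 50 mm and 8.59 degrees, less where a joint would pass 70% of its speed; a pose out of reach is approached as far as the arm can. A call with a gripper value outside its range is refused whole. The fingers move at their own pace and stop on an object; the grip force is fixed at half the most. Time passes only in rows, so rows that do not move let the fingers close. It gives the time, the measured TCP pose, the force and the opening at its end, in the units of the state.
- manip.state(): the state, without advancing time (a new reading comes with each control period).
- manip.camera(name): name is "side" or "top" or "wrist"; returns a dict with "color" (400x640x3 uint8, blue, green, red), "fx", "fy", "cx", "cy" (pixels), "pose" (4x4, takes a point from camera to world coordinates). Camera axes: x right, y up, looking along -z (the intrinsics and any distortion apply to the point x, -y, -z); pixel columns grow to the right and rows downward; lengths in m; the calibration is good to about 2 mm. A picture is of the moment at which its call begins. There is no depth.
- manip.job_done(): hands the job in, once; it reports no verdict.
The state is a dict: "time": time; "joints": joint angles; "qvel": joint speeds; "joint_torque": joint torques, N m; "position": TCP position; "eef_rot": TCP orientation; "ft_force": force on the tool from outside, world axes, zero at the start; "wrist_torque": the same for the moment, N m; "opening": finger opening in m.
Only numpy, scipy, OpenCV 4.12 (cv2) and the standard library are available. Lean on these libraries where they do the work, as an engineer would, in place of code of your own. Each camera call takes 0.05 s, during which the arm holds its last target. There are 200 camera calls.

## Working session

There is one attempt and no reset: what is moved stays moved. The work goes in short steps, Python scripts to look and compute and a tool call to move; the robot and the scene stay as the last step left them, time stands still between calls to the robot, and variables do not carry over. Pictures are saved under pics/ and viewed, about 12 in all and at most 16, crops included, and the job is handed in when it is done.

Besides the shell and the picture viewer there is one more tool, called in YAML: its name, and indented under it one key for each argument. send_rows: Moves the arm, as the interface text tells. Its arguments: {"type":"object","properties":{"travel":{"type":"array","items":{"type":"array","items":{"type":"number"}}},"dr":{"type":"array","items":{"type":"array","items":{"type":"number"}}},"grip":{"type":"array","items":{"type":"number"}}},"required":["travel","dr","grip"]}

```bash
mkdir -p pics; cat > h.py <<'E'
import numpy as np, cv2
from station import manip
def snap(name,fn=None):
    c=manip.camera(name)
    if fn: cv2.imwrite('pics/'+fn,c['color'])
    return c
def ray(c,u,v):
    p=c['pose']; d=np.array([(u-c['cx'])/c['fx'],-(v-c['cy'])/c['fy'],-1.]); return p[:3,3],p[:3,:3]@d
def onz(c,u,v,z):
    o,d=ray(c,u,v); return (o+d*(z-o[2])/d[2])
def proj(c,X):
    p=c['pose']; q=p[:3,:3].T@(np.array(X)-p[:3,3]); return c['cx']+c['fx']*q[0]/-q[2], c['cy']-c['fy']*q[1]/-q[2]
E
python3 - <<'E'
from h import *
s=manip.state(); print(s)
for n in('top','side'):
    c=snap(n,n+'0.png'); print({k:(v.round(3).tolist() if k=='pose' else v) for k,v in c.items() if k!='color'})
E
```

```text
{'time': 0.0, 'joints': array([ 1.29438361e+00,  4.80783392e-01,  1.59686423e+00,  5.91683060e-06,
        1.06509592e+00, -4.66066172e-02]), 'qvel': array([-0.00053264,  0.00016273, -0.00079538,  0.00028191,  0.00059624,
       -0.00141732]), 'joint_torque': array([ 3.62911223e-04, -9.50658917e+01, -4.30163920e+01, -3.46112711e-04,
        1.26539305e-02, -8.99263682e-05]), 'position': array([0.14795785, 0.63260911, 0.30330737]), 'eef_rot': array([ 7.83514874e-01,  6.21372764e-01, -4.68550663e-04,  3.34072905e-04]), 'ft_force': array([ 0.54633196, -0.01013983,  0.53730211]), 'wrist_torque': array([-0.02699816, -0.00334025, -0.02345557]), 'opening': 0.08538887806695385}
{'fx': 467.70924311888206, 'fy': 467.70924311888206, 'cx': 315.53536557815175, 'cy': 195.1624939029618, 'pose': [[0.001, 0.988, -0.157, 0.382], [-1.0, 0.001, -0.005, 0.007], [-0.005, 0.157, 0.988, 0.945], [0.0, 0.0, 0.0, 1.0]]}
{'fx': 488.06148008697437, 'fy': 488.06148008697437, 'cx': 308.36049200675893, 'cy': 198.07156113346937, 'pose': [[0.858, 0.296, -0.42, 0.072], [-0.514, 0.501, -0.696, -0.754], [0.005, 0.813, 0.582, 0.693], [0.0, 0.0, 0.0, 1.0]]}
```

View pics/top0.png

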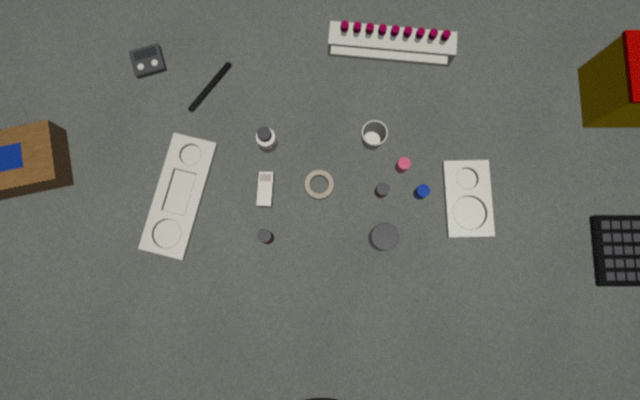

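View pics/side0.png

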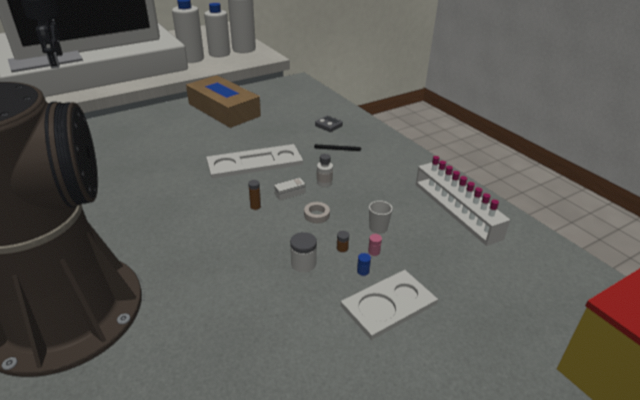

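The top view shows the long tray at (178,196) on the left and the short tray at (469,198) on the right. The stock is the bottle (265,137), slide box (265,188), tall vial (265,237) and capped cup (384,236).

There are three short-vial candidates: grey-capped (382,189), pink (404,164) and blue (423,191). The side view shows (382,189) as amber with a grey cap, so that is the one meant. I'll confirm it in a crop and measure everything.

```bash
python3 - <<'E'
from h import *
c=snap('top'); im=c['color']
s=snap('side')['color']
a=cv2.resize(im[110:270,240:440],None,fx=4,fy=4,interpolation=cv2.INTER_CUBIC)[:, :800]
cv2.imwrite('pics/crop1.png',cv2.resize(a,(750,600)))
hsv=cv2.cvtColor(im,cv2.COLOR_BGR2HSV)
V=hsv[...,2]; print('bg',np.median(im[100:300,100:500].reshape(-1,3),0))
m=(V>150).astype(np.uint8)
cs,_=cv2.findContours(m,cv2.RETR_CCOMP,cv2.CHAIN_APPROX_NONE)
for k in cs:
    if cv2.contourArea(k)>60:
        P=np.array([onz(c,*p[0],0.014)[:2] for p in k]).astype(np.float32)
        r=cv2.minAreaRect(P*1000); print('white',cv2.boundingRect(k),np.round(r[0],1),np.round(r[1],1),round(r[2],1))
for nm,(u,v),z,r in[('bottle',(265,133),.08,11),('tall',(265,237),.07,10),('short',(382,189),.04,9),('cup',(384,236),.064,18),('blue',(423,191),.04,9),('pink',(404,164),.04,9)]:
    w=im[v-r:v+r+1,u-r:u+r+1].astype(int); bg=np.median(im[100:300,100:500].reshape(-1,3),0)
    d=(w.max(2)<88) if nm not in('blue','pink') else (w.max(2)-w.min(2)>40)
    n,l,st,ce=cv2.connectedComponentsWithStats(d.astype(np.uint8)); i=1+np.argmax(st[1:,4])
    uv=ce[i]+[u-r,v-r]; print(nm,uv.round(1),st[i],onz(c,*uv,z).round(4))
E
```

```text
bg [109. 116. 113.]
white (418, 185, 12, 11) [ 541.  -205.4] [21.2 20.5] 43.6
white (256, 171, 17, 35) [545.5 115.4] [29.5 71.4] 86.3
white (305, 170, 29, 28) [554.8   4.9] [55.6 56.7] 0.0
white (308, 173, 22, 22) [554.7   4.9] [41.9 42. ] 45.4
white (444, 160, 51, 78) [ 526.  -296.2] [157.   92.1] 1.5
white (473, 196, 15, 27) [ 505.3 -322.1] [55.2 17.4] 19.8
white (465, 167, 15, 19) [ 573.5 -308.7] [41.4 16.3] 29.3
white (398, 157, 13, 12) [ 598.3 -168.3] [23.  24.6] 0.0
white (138, 133, 78, 127) [532.  291.1] [ 92.5 246.7] 76.0
white (151, 218, 15, 28) [459.  329.6] [21.3 55.5] 77.2
white (161, 167, 16, 44) [544.6 310.7] [ 8.  90.5] 75.7
white (178, 143, 17, 19) [624.5 281.7] [18.6 44.2] 55.5
white (256, 129, 19, 18) [649.4 114.8] [30.7 39.7] 20.4
white (362, 120, 26, 25) [ 662.7 -109.4] [51.7 51.2] 90.0
white (362, 120, 26, 23) [ 667.  -111.1] [51.8 39.9] 66.8
white (331, 46, 117, 18) [ 832.4 -142.5] [246.5  17.3] 84.4
white (627, 30, 13, 71) [ 810.2 -655.3] [ 25.3 157.7] 83.9
white (328, 21, 129, 34) [ 871.6 -151.2] [272.6  52.5] 84.4
bottle [265.8 138. ] [ 5 12 12  7 29] [0.6309 0.1069 0.08  ]
tall [269.9 238.9] [ 9  5 10 13 53] [0.439  0.0967 0.07  ]
short [378.3 193.6] [ 1  7 13 11 56] [ 0.5297 -0.1113  0.04  ]
cup [372.4 241.4] [ 2 11 14 22 88] [ 0.4349 -0.0954  0.064 ]
blue [422.7 190.2] [  2   2  14  14 143] [ 0.5365 -0.1985  0.04  ]
pink [403.7 163. ] [  2   2  14  14 141] [ 0.5913 -0.1627  0.04  ]
```

View pics/crop1.png

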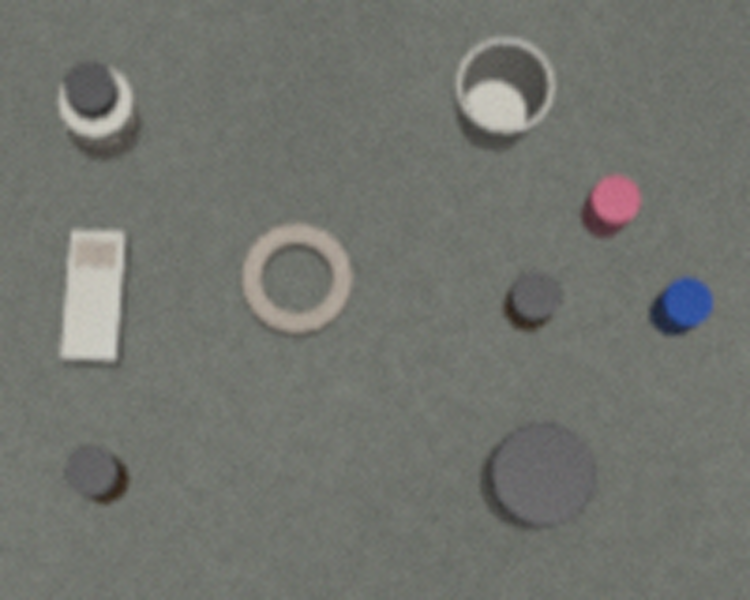

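The crop confirms the short vial: grey cap on an amber body at crop (535,297). The pink one is at (615,202) and the blue one at (687,304). Next I'll compute the metric targets from the lid centres.

```bash
python3 - <<'E'
from h import *
c=snap('top'); s=snap('side')
for nm,u,v,z,h in[('cup',543,475,.064,0),('short',535,297,.04,0),('bottle',90,88,.08,0),('tall',92,471,.07,0),('box',93,295,.03,0)]:
    X=onz(c,240+u/3.75,110+v/3.75,z); print(nm,X.round(4),'side px of top',np.round(proj(s,X),1))
for nm,o,a,xs in[('S',(526,-296.2),1.5,(-29,41)),('L',(532,291.1),-14,(-80,7,87))]:
    a=np.radians(a)
    for x in xs:
        X=np.array([o[0]+x*np.cos(a),o[1]+x*np.sin(a),14])/1000; print(nm,x,X.round(4),'top',np.round(proj(c,X),1),'side',np.round(proj(s,X),1))
E
```

```text
cup [ 0.4438 -0.1187  0.064 ] side px of top [303.  239.7]
short [ 0.5385 -0.12    0.04  ] side px of top [342.5 233.7]
bottle [0.6398 0.1104 0.08  ] side px of top [324.5 155.8]
tall [0.4452 0.1069 0.07  ] side px of top [253.6 182.3]
box [0.5412 0.1127 0.03  ] side px of top [289.3 183.7]
S -29 [ 0.497 -0.297  0.014] top [469.8 211.9] side [377.5 305.5]
S 41 [ 0.567  -0.2951  0.014 ] top [467.1 177.6] side [406.4 290.5]
L -80 [0.4544 0.3105 0.014 ] top [165.8 232.9] side [224.6 162.2]
L 7 [0.5388 0.2894 0.014 ] top [178.3 191.1] side [256.8 157.4]
L 87 [0.6164 0.2701 0.014 ] top [189.6 153.8] side [285.5 153.1]
```

send_rows:
  travel:
    - [0,0,0]
    - [0,0,0]
    - [0,0,0]
  dr:
    - [0,0,-6.6]
    - [0,0,-6.6]
    - [0,0,0]
  grip: [1,1,1]

```text
time: 0.6
position: [0.148, 0.6329, 0.3038]
eef_rot: [0.706, 0.708, -0.0, 0.0]
ft_force: [-0.8, -0.5, 0.3]
opening: 0.0853
```

send_rows:
  travel:
    - [-34,34,0]
    - [-34,34,0]
    - [-34,34,0]
    - [-34,34,0]
    - [-34,34,0]
  dr:
    - [0,0,0]
    - [0,0,0]
    - [0,0,0]
    - [0,0,0]
    - [0,0,0]
  grip: [1,1,1,1,1]

```text
time: 1.1
position: [0.3192, 0.4616, 0.304]
eef_rot: [0.708, 0.706, 0.0, -0.0]
ft_force: [-0.3, -0.8, -0.4]
opening: 0.0855
```

send_rows:
  travel:
    - [-34,34,0]
    - [-34,34,0]
    - [-34,34,0]
    - [-34,34,0]
    - [-49,0,0]
  dr:
    - [0,0,0]
    - [0,0,0]
    - [0,0,0]
    - [0,0,0]
    - [0,0,0]
  grip: [1,1,1,1,1]

```text
time: 1.6
position: [0.4581, 0.2774, 0.3041]
eef_rot: [0.709, 0.706, 0.002, 0.001]
ft_force: [1.2, 0.4, 0.3]
opening: 0.0854
```

send_rows:
  travel:
    - [-49,0,0]
    - [-49,0,0]
    - [-49,0,0]
    - [-49,0,0]
    - [-49,0,0]
  dr:
    - [0,0,0]
    - [0,0,0]
    - [0,0,0]
    - [0,0,0]
    - [0,0,0]
  grip: [1,1,1,1,1]

```text
time: 2.1
position: [0.4541, 0.0313, 0.3042]
eef_rot: [0.708, 0.706, 0.0, 0.0]
ft_force: [1.3, -0.4, -0.1]
opening: 0.0853
```

send_rows:
  travel:
    - [-49,0,0]
    - [-49,0,0]
    - [-49,0,0]
    - [0,0,0]
    - [0,0,0]
  dr:
    - [0,0,0]
    - [0,0,0]
    - [0,0,0]
    - [0,0,0]
    - [0,0,0]
  grip: [1,1,1,1,1]

```text
time: 2.6
position: [0.4542, -0.115, 0.3039]
eef_rot: [0.709, 0.705, 0.0, -0.0]
ft_force: [0.5, -0.1, -0.2]
opening: 0.0856
```

```bash
python3 - <<'E'
from h import *
c=snap('wrist','wrist1.png'); print(c['pose'].round(3),c['fx'],c['cx'],c['cy'],manip.state()['joints'].round(3))
for X in [(.4438,-.1187,.064),(.5385,-.12,.04)]: print(np.round(proj(c,X),1))
E
```

```text
[[ 0.005 -0.959 -0.284  0.382]
 [ 1.     0.005  0.001 -0.114]
 [ 0.    -0.284  0.959  0.373]
 [ 0.     0.     0.     1.   ]] 290.29811899577254 317.7912052405858 200.0105222647173 [-0.311  0.227  1.998  0.     0.918 -1.879]
[313.4 173.3]
[313.4 244.1]
```

View pics/wrist1.png

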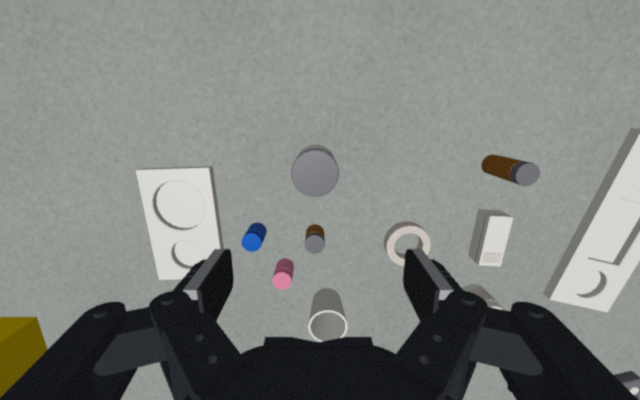

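The wrist view has the cup lid at (315,173), against a predicted (313,173), and the short vial cap at about (315,241), so the estimates agree to about 2 mm. Descending on the cup.

send_rows:
  travel:
    - [-2,-10,40]
    - [0,0,45]
    - [0,0,45]
    - [0,0,45]
    - [0,0,44]
  dr:
    - [0,0,0]
    - [0,0,0]
    - [0,0,0]
    - [0,0,0]
    - [0,0,0]
  grip: [1,1,1,1,1]

```text
time: 3.15
position: [0.4447, -0.1143, 0.0836]
eef_rot: [0.707, 0.708, 0.0, 0.0]
ft_force: [0.6, -0.3, 0.1]
opening: 0.0854
```

send_rows:
  travel:
    - [0,0,0]
    - [0,0,0]
    - [0,0,0]
    - [0,0,0]
    - [0,0,0]
  dr:
    - [0,0,0]
    - [0,0,0]
    - [0,0,0]
    - [0,0,0]
    - [0,0,0]
  grip: [1,0.2,0.2,-1,-1]

```text
time: 3.65
position: [0.4458, -0.116, 0.0875]
eef_rot: [0.707, 0.707, 0.001, 0.002]
ft_force: [-0.6, 6.2, 8.8]
opening: 0.0509
```

send_rows:
  travel:
    - [0,0,0]
    - [0,0,0]
    - [0,0,0]
    - [0,0,0]
    - [0,0,0]
  dr:
    - [0,0,0]
    - [0,0,0]
    - [0,0,0]
    - [0,0,0]
    - [0,0,0]
  grip: [-1,-1,-1,-1,-1]

```text
time: 4.15
position: [0.4458, -0.116, 0.0875]
eef_rot: [0.707, 0.707, 0.001, 0.002]
ft_force: [0.2, 6.1, 9.8]
opening: 0.0511
```

send_rows:
  travel:
    - [0,0,-20]
    - [0,0,-40]
    - [0,0,-40]
    - [-45,13,0]
    - [-45,13,0]
  dr:
    - [0,0,0]
    - [0,0,0]
    - [0,0,0]
    - [0,0,0]
    - [0,0,0]
  grip: [-1,-1,-1,-1,-1]

```text
time: 4.65
position: [0.472, -0.2068, 0.1895]
eef_rot: [0.706, 0.708, 0.001, 0.003]
ft_force: [1.2, 0.6, -1.2]
opening: 0.0511
```

send_rows:
  travel:
    - [-45,13,0]
    - [-45,13,0]
    - [0,0,0]
    - [0,0,0]
    - [0,0,0]
  dr:
    - [0,0,0]
    - [0,0,0]
    - [0,0,0]
    - [0,0,0]
    - [0,0,0]
  grip: [-1,-1,-1,-1,-1]

```text
time: 5.15
position: [0.4963, -0.2952, 0.1863]
eef_rot: [0.707, 0.707, 0.0, 0.001]
ft_force: [0.5, 0.6, -0.6]
opening: 0.051
```

send_rows:
  travel:
    - [-2,1,30]
    - [0,0,30]
    - [0,0,20]
    - [0,0,8]
    - [0,0,4]
  dr:
    - [0,0,0]
    - [0,0,0]
    - [0,0,0]
    - [0,0,0]
    - [0,0,0]
  grip: [-1,-1,-1,-1,-1]

```text
time: 5.65
position: [0.4975, -0.297, 0.093]
eef_rot: [0.707, 0.708, -0.0, -0.0]
ft_force: [0.3, -0.1, -0.6]
opening: 0.051
```

send_rows:
  travel:
    - [0,0,1]
    - [0,0,1]
    - [0,0,0]
    - [0,0,0]
  dr:
    - [0,0,0]
    - [0,0,0]
    - [0,0,0]
    - [0,0,0]
  grip: [-1,-1,-1,-1]

```text
time: 6.05
position: [0.4979, -0.298, 0.0916]
eef_rot: [0.707, 0.707, 0.0, 0.0]
ft_force: [-1.3, 1.6, 4.2]
opening: 0.0505
```

send_rows:
  travel:
    - [0,0,0]
    - [0,0,0]
    - [0,0,0]
    - [0,0,0]
    - [0,0,-10]
  dr:
    - [0,0,0]
    - [0,0,0]
    - [0,0,0]
    - [0,0,0]
    - [0,0,0]
  grip: [0.5,0.8,0.8,0.8,0.8]

```text
time: 6.55
position: [0.497, -0.2975, 0.1002]
eef_rot: [0.707, 0.707, -0.0, -0.001]
ft_force: [0.7, -0.1, -0.6]
opening: 0.0767
```

send_rows:
  travel:
    - [0,0,-40]
    - [0,0,-45]
    - [0,0,-15]
    - [45,10,0]
    - [45,10,0]
  dr:
    - [0,0,0]
    - [0,0,0]
    - [0,0,0]
    - [0,0,0]
    - [0,0,0]
  grip: [0.8,0.8,0.4,0.2,0.2]

```text
time: 7.05
position: [0.5179, -0.2079, 0.2025]
eef_rot: [0.708, 0.706, 0.0, 0.001]
ft_force: [-0.2, 0.5, 0.3]
opening: 0.0513
```

send_rows:
  travel:
    - [45,10,0]
    - [45,10,0]
    - [0,0,0]
    - [0,0,0]
  dr:
    - [0,0,0]
    - [0,0,0]
    - [0,0,0]
    - [0,0,0]
  grip: [0.2,0.2,0.2,0.2]

```text
time: 7.45
position: [0.5377, -0.1168, 0.2015]
eef_rot: [0.706, 0.708, 0.0, 0.0]
ft_force: [0.4, -0.4, 0.3]
opening: 0.0514
```

```bash
python3 - <<'E'
from h import *
c=snap('wrist','wrist2.png'); 
for X in [(.5385,-.12,.04),(.497,-.297,.068)]: print(np.round(proj(c,X),1))
E
```

```text
[312.9 204.9]
[ 59.  159.5]
```

View pics/wrist2.png

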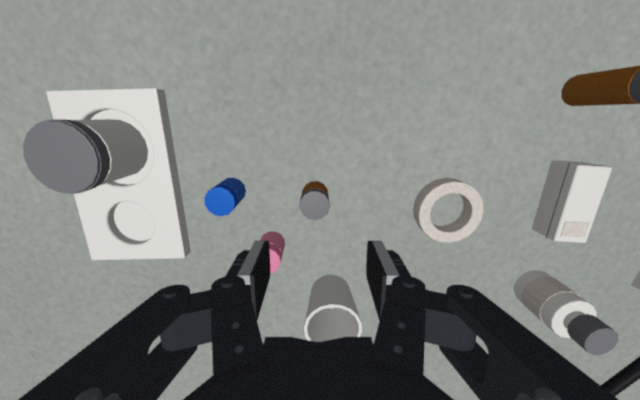

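The cup stands in its recess, and the short vial cap at (314.5,205) matches the prediction of (313,205). Descending.

send_rows:
  travel:
    - [-2,1,40]
    - [0,0,40]
    - [0,0,25]
    - [0,0,13]
    - [0,0,0]
  dr:
    - [0,0,0]
    - [0,0,0]
    - [0,0,0]
    - [0,0,0]
    - [0,0,0]
  grip: [0.2,0.2,0.2,0.2,0.2]

```text
time: 8.0
position: [0.5377, -0.1207, 0.0817]
eef_rot: [0.707, 0.707, -0.001, -0.001]
ft_force: [-0.2, -0.5, 0.6]
opening: 0.051
```

send_rows:
  travel:
    - [0,0,0]
    - [0,0,0]
    - [0,0,0]
    - [0,0,0]
    - [0,0,0]
  dr:
    - [0,0,0]
    - [0,0,0]
    - [0,0,0]
    - [0,0,0]
    - [0,0,0]
  grip: [-0.2,-0.4,-1,-1,-1]

```text
time: 8.5
position: [0.5393, -0.1203, 0.0845]
eef_rot: [0.707, 0.707, 0.001, 0.001]
ft_force: [-1.7, -3.7, 5.8]
opening: 0.0241
```

send_rows:
  travel:
    - [0,0,0]
    - [0,0,0]
  dr:
    - [0,0,0]
    - [0,0,0]
  grip: [-1,-1]

```text
time: 8.7
position: [0.5392, -0.1203, 0.0845]
eef_rot: [0.707, 0.707, 0.001, 0.001]
ft_force: [-1.4, -3.2, 7.2]
opening: 0.0246
```

send_rows:
  travel:
    - [0,0,-20]
    - [0,0,-40]
    - [0,0,-40]
    - [-44,7,0]
    - [-44,7,0]
  dr:
    - [0,0,0]
    - [0,0,0]
    - [0,0,0]
    - [0,0,0]
    - [0,0,0]
  grip: [-1,-1,-1,-1,-1]

```text
time: 9.2
position: [0.5538, -0.2085, 0.1862]
eef_rot: [0.706, 0.708, 0.001, 0.002]
ft_force: [1.1, 0.2, -1.0]
opening: 0.0244
```

send_rows:
  travel:
    - [-44,7,0]
    - [-44,7,0]
    - [0,0,0]
    - [0,0,0]
    - [0,0,0]
  dr:
    - [0,0,0]
    - [0,0,0]
    - [0,0,0]
    - [0,0,0]
    - [0,0,0]
  grip: [-1,-1,-1,-1,-1]

```text
time: 9.7
position: [0.5663, -0.295, 0.1834]
eef_rot: [0.707, 0.707, 0.0, -0.0]
ft_force: [0.7, 0.1, -0.9]
opening: 0.0243
```

send_rows:
  travel:
    - [0,1,30]
    - [0,0,30]
    - [0,0,20]
    - [0,0,10]
    - [0,0,4]
  dr:
    - [0,0,0]
    - [0,0,0]
    - [0,0,0]
    - [0,0,0]
    - [0,0,0]
  grip: [-1,-1,-1,-1,-1]

```text
time: 10.2
position: [0.5674, -0.2947, 0.0884]
eef_rot: [0.706, 0.708, -0.0, -0.001]
ft_force: [-5.5, 4.9, 28.1]
opening: 0.0239
```

send_rows:
  travel:
    - [0,0,1]
    - [0,0,1]
    - [0,0,0]
    - [0,0,0]
  dr:
    - [0,0,0]
    - [0,0,0]
    - [0,0,0]
    - [0,0,0]
  grip: [-1,-1,-1,-1]

```text
time: 10.6
position: [0.5679, -0.2954, 0.0885]
eef_rot: [0.707, 0.707, 0.0, 0.0]
ft_force: [-3.3, 5.9, 9.4]
opening: 0.0246
```

send_rows:
  travel:
    - [0,0,0]
    - [0,0,0]
    - [0,0,0]
    - [0,0,-5]
    - [0,0,-10]
  dr:
    - [0,0,0]
    - [0,0,0]
    - [0,0,0]
    - [0,0,0]
    - [0,0,0]
  grip: [0,0.2,0.2,0.2,0.2]

```text
time: 11.1
position: [0.5672, -0.2957, 0.1019]
eef_rot: [0.707, 0.707, -0.0, -0.001]
ft_force: [0.7, -0.4, 0.1]
opening: 0.0512
```

send_rows:
  travel:
    - [0,0,-45]
    - [0,0,-45]
    - [0,0,-45]
    - [0,0,-15]
    - [45,8,0]
  dr:
    - [0,0,0]
    - [0,0,0]
    - [0,0,0]
    - [0,0,0]
    - [0,0,0]
  grip: [0.2,0.2,0.4,0.8,0.8]

```text
time: 11.6
position: [0.5766, -0.2548, 0.2559]
eef_rot: [0.708, 0.706, 0.001, 0.004]
ft_force: [2.0, 1.6, -0.8]
opening: 0.077
```

send_rows:
  travel:
    - [45,8,0]
    - [45,8,0]
    - [45,8,0]
    - [45,8,0]
    - [45,8,0]
  dr:
    - [0,0,0]
    - [0,0,0]
    - [0,0,0]
    - [0,0,0]
    - [0,0,0]
  grip: [0.8,0.8,0.8,0.8,0.8]

```text
time: 12.1
position: [0.6154, -0.024, 0.2523]
eef_rot: [0.707, 0.707, 0.0, 0.0]
ft_force: [0.3, 0.7, 0.1]
opening: 0.077
```

send_rows:
  travel:
    - [45,8,0]
    - [45,8,0]
    - [45,8,0]
    - [0,0,0]
    - [0,0,0]
  dr:
    - [0,0,0]
    - [0,0,0]
    - [0,0,0]
    - [0,0,0]
    - [0,0,0]
  grip: [0.8,0.8,0.8,0.8,0.8]

```text
time: 12.6
position: [0.6391, 0.1103, 0.2519]
eef_rot: [0.706, 0.708, -0.0, -0.0]
ft_force: [-0.1, -0.7, 0.9]
opening: 0.0769
```

```bash
python3 - <<'E'
from h import *
c=snap('wrist','wrist3.png'); t=snap('top')
cv2.imwrite('pics/top3.png',cv2.resize(t['color'][120:270,420:520],None,fx=4,fy=4))
for X in [(.6398,.1104,.08),(.5412,.1127,.03),(.4452,.1069,.07),(.4544,.3105,.014),(.5388,.2894,.014),(.6164,.2701,.014)]: print(np.round(proj(c,X),1))
E
```

```text
[316.9 201.4]
[319.8  85.1]
[312.6 -65.2]
[538.8 -15.3]
[498.7  84.6]
[467.4 162.8]
```

View pics/wrist3.png

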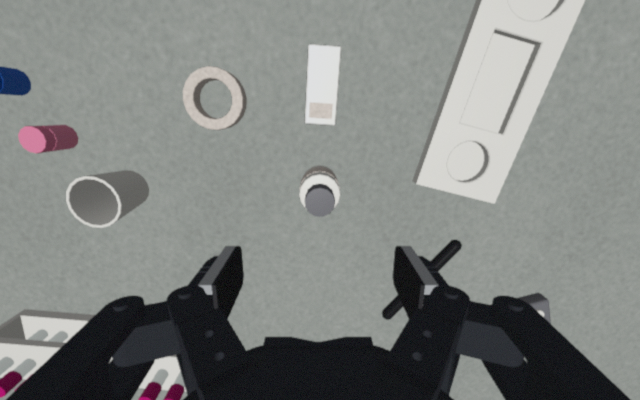

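View pics/top3.png

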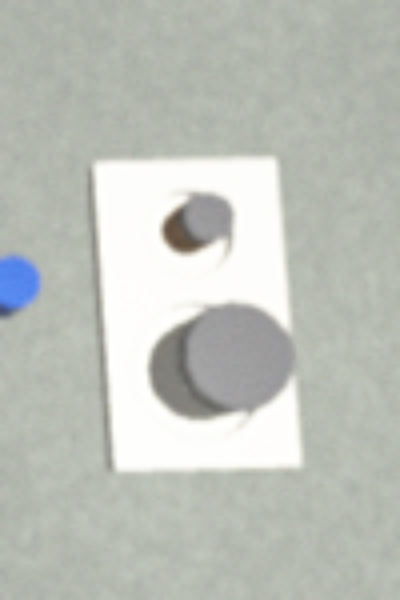

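The short kit is right: cup and amber vial both sit inside their recesses. The bottle cap is at (320,200), about 2 mm more in +y, and the tray holes match. Grasping the bottle.

send_rows:
  travel:
    - [2,1,45]
    - [0,0,45]
    - [0,0,40]
    - [0,0,25]
    - [0,0,10]
  dr:
    - [0,0,0]
    - [0,0,0]
    - [0,0,0]
    - [0,0,0]
    - [0,0,0]
  grip: [0.8,0.8,0.8,0.8,0.8]

```text
time: 13.2
position: [0.6389, 0.1095, 0.0843]
eef_rot: [0.708, 0.707, -0.002, -0.001]
ft_force: [-0.3, 0.2, 0.3]
opening: 0.0768
```

send_rows:
  travel:
    - [0,0,0]
    - [0,0,0]
    - [0,0,0]
    - [0,0,0]
    - [0,0,0]
  dr:
    - [0,0,0]
    - [0,0,0]
    - [0,0,0]
    - [0,0,0]
    - [0,0,0]
  grip: [0.2,0.1,-1,-1,-1]

```text
time: 13.7
position: [0.6414, 0.1111, 0.0888]
eef_rot: [0.707, 0.707, 0.001, 0.001]
ft_force: [-0.5, -2.7, 10.0]
opening: 0.0387
```

send_rows:
  travel:
    - [0,0,0]
    - [0,0,0]
    - [0,0,0]
  dr:
    - [0,0,0]
    - [0,0,0]
    - [0,0,0]
  grip: [-1,-1,-1]

```text
time: 14.0
position: [0.6414, 0.1111, 0.0888]
eef_rot: [0.707, 0.707, 0.001, 0.001]
ft_force: [-0.3, -3.2, 9.8]
opening: 0.0387
```

send_rows:
  travel:
    - [0,0,-20]
    - [0,0,-45]
    - [0,0,-45]
    - [33,-31,0]
    - [33,-31,0]
  dr:
    - [0,0,0]
    - [0,0,0]
    - [0,0,0]
    - [0,0,0]
    - [0,0,0]
  grip: [-1,-1,-1,-1,-1]

```text
time: 14.5
position: [0.579, 0.1774, 0.1996]
eef_rot: [0.708, 0.707, 0.002, 0.001]
ft_force: [-0.2, 0.5, -1.9]
opening: 0.0385
```

send_rows:
  travel:
    - [33,-31,0]
    - [33,-31,0]
    - [33,-31,0]
    - [33,-31,0]
    - [0,0,0]
  dr:
    - [0,0,0]
    - [0,0,0]
    - [0,0,0]
    - [0,0,0]
    - [0,0,0]
  grip: [-1,-1,-1,-1,-1]

```text
time: 15.0
position: [0.4508, 0.3122, 0.1979]
eef_rot: [0.706, 0.709, 0.0, -0.0]
ft_force: [-0.1, 0.2, -1.6]
opening: 0.0391
```

send_rows:
  travel:
    - [0,0,0]
    - [0,0,0]
  dr:
    - [0,0,0]
    - [0,0,0]
  grip: [-1,-1]

```text
time: 15.2
position: [0.4549, 0.3089, 0.1975]
eef_rot: [0.707, 0.707, 0.001, 0.0]
ft_force: [0.4, -0.2, -0.9]
opening: 0.0388
```

send_rows:
  travel:
    - [1,0,40]
    - [0,0,35]
    - [0,0,20]
    - [0,0,8]
    - [0,0,2]
  dr:
    - [0,0,0]
    - [0,0,0]
    - [0,0,0]
    - [0,0,0]
    - [0,0,0]
  grip: [-1,-1,-1,-1,-1]

```text
time: 15.7
position: [0.4546, 0.3088, 0.0919]
eef_rot: [0.707, 0.707, -0.001, -0.0]
ft_force: [-7.1, -9.6, 32.7]
opening: 0.0391
```

send_rows:
  travel:
    - [0,0,1]
    - [0,0,1]
    - [0,0,0]
    - [0,0,0]
  dr:
    - [0,0,0]
    - [0,0,0]
    - [0,0,0]
    - [0,0,0]
  grip: [-1,-1,-1,-1]

```text
time: 16.1
position: [0.4545, 0.3088, 0.0919]
eef_rot: [0.707, 0.707, -0.0, 0.0]
ft_force: [-9.1, -11.3, 33.8]
opening: 0.0386
```

send_rows:
  travel:
    - [0,0,-2]
    - [0,0,0]
    - [0,0,0]
    - [0,0,0]
    - [0,0,-10]
  dr:
    - [0,0,0]
    - [0,0,0]
    - [0,0,0]
    - [0,0,0]
    - [0,0,0]
  grip: [-1,0.2,0.5,0.5,0.5]

```text
time: 16.6
position: [0.4538, 0.3097, 0.1013]
eef_rot: [0.707, 0.707, -0.001, -0.0]
ft_force: [-0.3, 0.3, 0.6]
opening: 0.064
```

send_rows:
  travel:
    - [0,0,-45]
    - [0,0,-45]
    - [0,0,-30]
    - [-39,17,0]
    - [-39,17,0]
  dr:
    - [0,0,0]
    - [0,0,0]
    - [0,0,0]
    - [0,0,0]
    - [0,0,0]
  grip: [0.5,0.5,0.5,0.5,0.5]

```text
time: 17.1
position: [0.4888, 0.2322, 0.2239]
eef_rot: [0.706, 0.708, 0.001, 0.001]
ft_force: [0.8, -0.1, -1.5]
opening: 0.0643
```

send_rows:
  travel:
    - [-39,17,0]
    - [-39,17,0]
    - [-39,18,0]
    - [0,0,0]
    - [0,0,0]
  dr:
    - [0,0,0]
    - [0,0,0]
    - [0,0,0]
    - [0,0,4]
    - [0,0,0]
  grip: [0.5,0.5,0.5,0.5,0.5]

```text
time: 17.6
position: [0.5407, 0.114, 0.2224]
eef_rot: [0.732, 0.681, 0.0, 0.0]
ft_force: [0.0, 0.0, -0.6]
opening: 0.0639
```

```bash
python3 - <<'E'
from h import *
c=snap('wrist','wrist4.png')
for X in [(.5412,.1127,.03),(.4452,.1069,.07),(.4544,.3105,.014)]: print(np.round(proj(c,X),1))
m=(c['color'].min(2)>165).astype(np.uint8)
k=[k for k in cv2.findContours(m,0,2)[0] if 500<cv2.contourArea(k)]
for q in k:
    P=np.array([onz(c,*p[0],.03)[:2]*1000 for p in q]).astype(np.float32); r=cv2.minAreaRect(P); print(cv2.boundingRect(q),np.round(r[0],1),np.round(r[1],1),r[2])
E
```

```text
[315.4 195. ]
[296.6  80.5]
[530.2  80.7]
(180, 182, 60, 56) [548.9  11.5] [55.3 55. ] 85.83222961425781
(301, 158, 33, 72) [541.2 114.5] [29.3 69.1] 86.68397521972656
(421, 16, 180, 269) [528.1 284.4] [ 92.7 232. ] 75.93426513671875
```

View pics/wrist4.png

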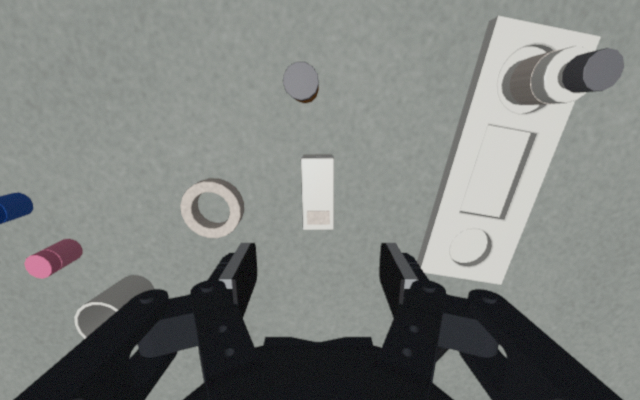

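The bottle stands in its recess. The slide box is at (541.2,114.5) mm with its axis at -3.3°, and the tool is aligned with it. Descending.

send_rows:
  travel:
    - [0,0,45]
    - [0,0,45]
    - [0,0,30]
    - [0,0,14]
    - [0,0,5]
  dr:
    - [0,0,-1]
    - [0,0,0]
    - [0,0,0]
    - [0,0,0]
    - [0,0,0]
  grip: [0.5,0.5,0.3,0.3,0.3]

```text
time: 18.15
position: [0.5396, 0.1158, 0.082]
eef_rot: [0.724, 0.689, -0.001, -0.001]
ft_force: [0.8, 0.0, 0.2]
opening: 0.0557
```

send_rows:
  travel:
    - [0,0,0]
    - [0,0,0]
    - [0,0,0]
    - [0,0,0]
    - [0,0,0]
  dr:
    - [0,0,0]
    - [0,0,0]
    - [0,0,0]
    - [0,0,0]
    - [0,0,0]
  grip: [0,-0.2,-1,-1,-1]

```text
time: 18.65
position: [0.5411, 0.1154, 0.0846]
eef_rot: [0.725, 0.689, 0.001, 0.001]
ft_force: [-1.6, 2.2, 7.6]
opening: 0.0289
```

send_rows:
  travel:
    - [0,0,0]
    - [0,0,0]
    - [0,0,0]
  dr:
    - [0,0,0]
    - [0,0,0]
    - [0,0,0]
  grip: [-1,-1,-1]

```text
time: 18.95
position: [0.5411, 0.1154, 0.0846]
eef_rot: [0.725, 0.689, 0.001, 0.001]
ft_force: [-1.8, 2.8, 7.9]
opening: 0.0283
```

send_rows:
  travel:
    - [0,0,-20]
    - [0,0,-40]
    - [0,0,-40]
    - [43,-3,0]
    - [43,-3,0]
  dr:
    - [0,0,0]
    - [0,0,0]
    - [0,0,0]
    - [0,0,0]
    - [0,0,0]
  grip: [-1,-1,-1,-1,-1]

```text
time: 19.45
position: [0.5401, 0.2019, 0.1861]
eef_rot: [0.726, 0.688, 0.002, 0.001]
ft_force: [0.8, -0.2, -0.2]
opening: 0.0286
```

send_rows:
  travel:
    - [44,-3,0]
    - [44,-2,0]
    - [0,0,0]
    - [0,0,0]
    - [0,0,0]
  dr:
    - [0,0,0]
    - [0,0,0]
    - [0,0,5.5]
    - [0,0,5.5]
    - [0,0,0]
  grip: [-1,-1,-1,-1,-1]

```text
time: 19.95
position: [0.5384, 0.29, 0.1841]
eef_rot: [0.788, 0.616, 0.001, 0.0]
ft_force: [0.4, -0.2, -1.3]
opening: 0.0288
```

send_rows:
  travel:
    - [0,0,0]
    - [0,0,0]
  dr:
    - [0,0,0]
    - [0,0,0]
  grip: [-1,-1]

```text
time: 20.15
position: [0.5386, 0.2892, 0.1834]
eef_rot: [0.787, 0.617, 0.0, 0.0]
ft_force: [0.7, -0.8, -0.4]
opening: 0.0288
```

```bash
python3 - <<'E'
from h import *
s=manip.state(); q=s['eef_rot']; print(s['position'],np.degrees(2*np.arctan2(q[1],q[0])))
c=snap('wrist','wrist5.png')
E
```

```text
[0.53855184 0.28920013 0.18344038] 76.14044352321142
```

View pics/wrist5.png

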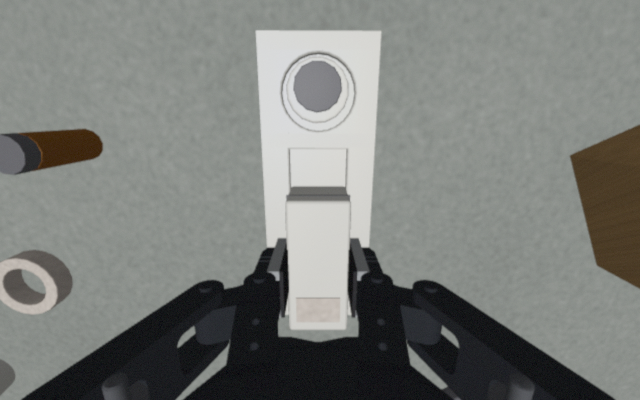

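The box is aligned with the tray, centred over the oblong recess. The bottle is centred in its own recess at (318,88). Lowering the box.

send_rows:
  travel:
    - [0,0,35]
    - [0,0,30]
    - [0,0,18]
    - [0,0,6]
    - [0,0,3]
  dr:
    - [0,0,0]
    - [0,0,0]
    - [0,0,0]
    - [0,0,0]
    - [0,0,0]
  grip: [-1,-1,-1,-1,-1]

```text
time: 20.7
position: [0.5384, 0.2892, 0.0906]
eef_rot: [0.788, 0.616, -0.0, -0.0]
ft_force: [0.3, -0.1, 0.2]
opening: 0.0285
```

send_rows:
  travel:
    - [0,0,1]
    - [0,0,1]
    - [0,0,0]
  dr:
    - [0,0,0]
    - [0,0,0]
    - [0,0,0]
  grip: [-1,-1,-1]

```text
time: 21.0
position: [0.5388, 0.2897, 0.0897]
eef_rot: [0.788, 0.616, 0.001, 0.0]
ft_force: [0.2, -0.2, -0.9]
opening: 0.0289
```

send_rows:
  travel:
    - [0,0,1]
    - [0,0,1]
    - [0,0,0]
    - [0,0,0]
  dr:
    - [0,0,0]
    - [0,0,0]
    - [0,0,0]
    - [0,0,0]
  grip: [-1,-1,-1,-1]

```text
time: 21.4
position: [0.5387, 0.2897, 0.0885]
eef_rot: [0.788, 0.616, 0.001, 0.0]
ft_force: [-5.1, -3.5, 24.9]
opening: 0.0292
```

send_rows:
  travel:
    - [0,0,-1]
    - [0,0,0]
    - [0,0,0]
    - [0,0,0]
    - [0,0,-10]
  dr:
    - [0,0,0]
    - [0,0,0]
    - [0,0,0]
    - [0,0,0]
    - [0,0,0]
  grip: [-1,0,0.2,0.2,0.2]

```text
time: 21.9
position: [0.5377, 0.2892, 0.0971]
eef_rot: [0.788, 0.616, -0.001, -0.0]
ft_force: [-0.3, 0.5, 0.2]
opening: 0.0511
```

send_rows:
  travel:
    - [0,0,-45]
    - [0,0,-45]
    - [0,0,-45]
    - [-36,-19,0]
    - [-36,-19,0]
  dr:
    - [0,0,0]
    - [0,0,-7]
    - [0,0,-7]
    - [0,0,0]
    - [0,0,0]
  grip: [0.2,0.2,0.4,0.4,0.4]

```text
time: 22.4
position: [0.5007, 0.2174, 0.235]
eef_rot: [0.706, 0.708, 0.002, 0.001]
ft_force: [-0.4, -1.3, -1.1]
opening: 0.0599
```

send_rows:
  travel:
    - [-36,-19,0]
    - [-36,-19,0]
    - [-36,-18,0]
    - [0,0,0]
    - [0,0,0]
  dr:
    - [0,0,0]
    - [0,0,0]
    - [0,0,0]
    - [0,0,0]
    - [0,0,0]
  grip: [0.4,0.4,0.4,0.4,0.4]

```text
time: 22.9
position: [0.4445, 0.1088, 0.2337]
eef_rot: [0.708, 0.707, 0.0, 0.0]
ft_force: [1.5, 0.6, -0.2]
opening: 0.0597
```

```bash
python3 - <<'E'
from h import *
c=snap('wrist','wrist6.png')
X=(.4452,.1069,.07);u,v=proj(c,X); print(u,v,proj(c,(.4452,.1169,.07)),proj(c,(.4552,.1069,.07)))
E
```

```text
314.33094025596733 203.9410554680604 (np.float64(326.2421109918447), np.float64(203.92950073544299)) (np.float64(314.3824006468697), np.float64(215.18155456237446))
```

View pics/wrist6.png

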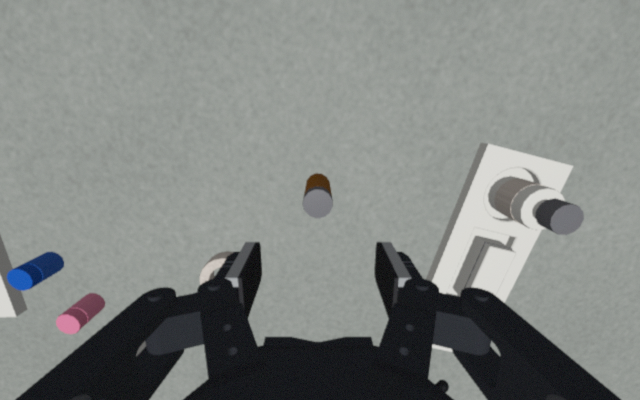

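The tall vial (amber, grey cap) is at (318,203), giving y of about 0.110 and x of about 0.4445. Descending.

send_rows:
  travel:
    - [1,0,45]
    - [0,0,45]
    - [0,0,30]
    - [0,0,15]
    - [0,0,8]
  dr:
    - [0,0,0]
    - [0,0,0]
    - [0,0,0]
    - [0,0,0]
    - [0,0,0]
  grip: [0.4,0.4,0.4,0.4,0.4]

```text
time: 23.45
position: [0.4445, 0.1112, 0.0884]
eef_rot: [0.707, 0.708, -0.001, -0.0]
ft_force: [-0.2, -0.1, 0.1]
opening: 0.0598
```

send_rows:
  travel:
    - [0,0,0]
    - [0,0,0]
    - [0,0,0]
    - [0,0,0]
    - [0,0,0]
  dr:
    - [0,0,0]
    - [0,0,0]
    - [0,0,0]
    - [0,0,0]
    - [0,0,0]
  grip: [0,-0.2,-1,-1,-1]

```text
time: 23.95
position: [0.4452, 0.1106, 0.0909]
eef_rot: [0.707, 0.707, 0.001, 0.001]
ft_force: [-0.6, 1.3, 9.9]
opening: 0.0247
```

send_rows:
  travel:
    - [0,0,0]
    - [0,0,0]
    - [0,0,0]
  dr:
    - [0,0,0]
    - [0,0,0]
    - [0,0,0]
  grip: [-1,-1,-1]

```text
time: 24.25
position: [0.4452, 0.1106, 0.0909]
eef_rot: [0.707, 0.707, 0.001, 0.001]
ft_force: [-0.3, 2.3, 9.9]
opening: 0.0249
```

send_rows:
  travel:
    - [0,0,-20]
    - [0,0,-45]
    - [0,0,-45]
    - [32,34,0]
    - [32,34,0]
  dr:
    - [0,0,0]
    - [0,0,0]
    - [0,0,0]
    - [0,0,0]
    - [0,0,0]
  grip: [-1,-1,-1,-1,-1]

```text
time: 24.75
position: [0.514, 0.1751, 0.2034]
eef_rot: [0.707, 0.707, 0.002, 0.001]
ft_force: [1.4, -0.4, -1.1]
opening: 0.0248
```

send_rows:
  travel:
    - [32,34,0]
    - [32,34,0]
    - [32,35,0]
    - [0,0,0]
    - [0,0,0]
  dr:
    - [0,0,0]
    - [0,0,0]
    - [0,0,0]
    - [0,0,0]
    - [0,0,0]
  grip: [-1,-1,-1,-1,-1]

```text
time: 25.25
position: [0.6155, 0.2711, 0.1999]
eef_rot: [0.707, 0.708, 0.0, 0.0]
ft_force: [0.4, -0.7, 0.3]
opening: 0.0248
```

send_rows:
  travel:
    - [0,0,0]
  dr:
    - [0,0,0]
  grip: [-1]

```text
time: 25.35
position: [0.6145, 0.2699, 0.2]
eef_rot: [0.707, 0.707, -0.0, -0.0]
ft_force: [0.3, -1.3, -0.2]
opening: 0.0249
```

Contact is expected at TCP z ≈ 0.0945.

send_rows:
  travel:
    - [0,2,40]
    - [0,0,35]
    - [0,0,20]
    - [0,0,7]
    - [0,0,2]
  dr:
    - [0,0,0]
    - [0,0,0]
    - [0,0,0]
    - [0,0,0]
    - [0,0,0]
  grip: [-1,-1,-1,-1,-1]

```text
time: 25.85
position: [0.6168, 0.2698, 0.0958]
eef_rot: [0.707, 0.707, -0.001, -0.0]
ft_force: [-0.7, -0.0, -1.3]
opening: 0.0249
```

send_rows:
  travel:
    - [0,0,1]
    - [0,0,0]
    - [0,0,0]
  dr:
    - [0,0,0]
    - [0,0,0]
    - [0,0,0]
  grip: [-1,-1,-1]

```text
time: 26.15
position: [0.6179, 0.2707, 0.0961]
eef_rot: [0.707, 0.707, 0.001, 0.0]
ft_force: [0.8, -0.9, -0.1]
opening: 0.0246
```

send_rows:
  travel:
    - [0,0,1]
    - [0,0,1]
    - [0,0,0]
    - [0,0,0]
  dr:
    - [0,0,0]
    - [0,0,0]
    - [0,0,0]
    - [0,0,0]
  grip: [-1,-1,-1,-1]

```text
time: 26.55
position: [0.6179, 0.2707, 0.0949]
eef_rot: [0.707, 0.707, 0.001, 0.0]
ft_force: [-5.3, -3.0, 23.2]
opening: 0.0249
```

On the floor. Release, rise clear and check.

send_rows:
  travel:
    - [0,0,-1]
    - [0,0,0]
    - [0,0,0]
    - [0,0,0]
    - [0,0,-10]
  dr:
    - [0,0,0]
    - [0,0,0]
    - [0,0,0]
    - [0,0,0]
    - [0,0,0]
  grip: [-1,0,0.2,0.2,0.2]

```text
time: 27.05
position: [0.6166, 0.2702, 0.1029]
eef_rot: [0.707, 0.707, -0.001, -0.0]
ft_force: [1.2, -0.1, 0.1]
opening: 0.0508
```

send_rows:
  travel:
    - [0,0,-45]
    - [0,0,-45]
    - [0,0,-45]
    - [-45,0,0]
    - [-45,0,0]
  dr:
    - [0,0,0]
    - [0,0,0]
    - [0,0,0]
    - [0,0,0]
    - [0,0,0]
  grip: [0.2,0.2,0.2,0.2,0.2]

```text
time: 27.55
position: [0.618, 0.1807, 0.2414]
eef_rot: [0.706, 0.708, 0.002, 0.001]
ft_force: [0.4, -1.1, -0.5]
opening: 0.0517
```

send_rows:
  travel:
    - [-45,0,0]
    - [-45,0,0]
    - [-45,0,0]
    - [0,0,0]
    - [0,0,0]
  dr:
    - [0,0,0]
    - [0,0,0]
    - [0,0,0]
    - [0,0,0]
    - [0,0,0]
  grip: [0.2,0.2,0.2,0.2,0.2]

```text
time: 28.05
position: [0.6176, 0.0445, 0.2395]
eef_rot: [0.708, 0.707, 0.0, 0.0]
ft_force: [0.5, 0.0, -0.0]
opening: 0.0512
```

```bash
python3 - <<'E'
from h import *
t=snap('top')['color']; s=snap('side')['color']
a=cv2.resize(t[110:270,120:520],(800,320),interpolation=cv2.INTER_CUBIC)
b=cv2.resize(s[120:340,180:460],(356,280)); b2=cv2.resize(s[130:190,190:320],(444,205))
o=np.zeros((600,800,3),np.uint8); o[:320]=a; o[320:,:356]=b; o[320:525,356:]=b2
cv2.imwrite('pics/final.png',o)
E
```

```text
(no output)
```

View pics/final.png

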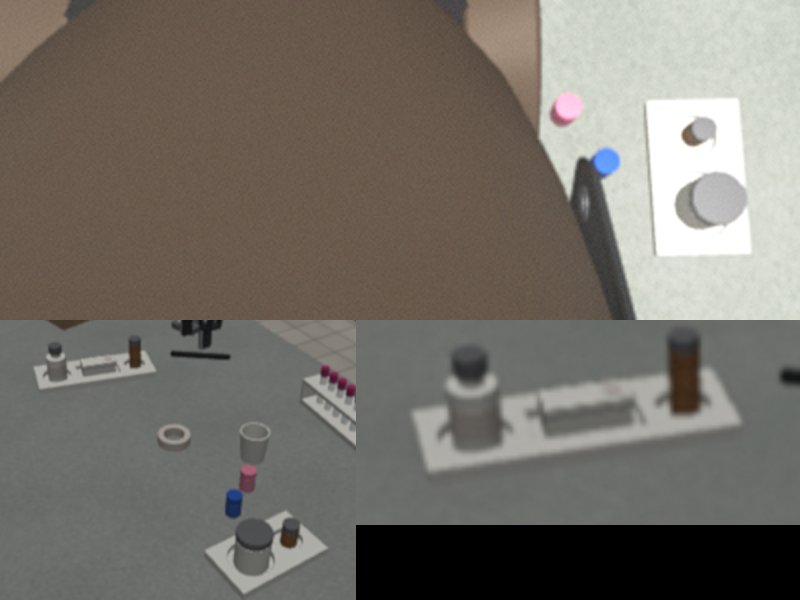

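The side view shows all five items upright or flat in their recesses. The open cup, tape, pink and blue vials are undisturbed, and the gripper is clear. Handing in.

```bash
python3 -c "
from station import manip
print(manip.job_done())"
```

```text
the job is handed in; nothing more can be done
None
```

Both kits are made up and the job is handed in, at about 28 s of robot time.
- **Short tray:** the capped cup is in the big recess and the amber short vial in the small one.
- **Long tray:** the bottle is in the big round recess, the slide box lies flat in the oblong one, and the tall vial is in the small round one.

**Depth checks:** for each item the gripper met resistance about 4 mm above its height when it gripped that item on the bench. That matches the recess floors.

**Last look:** the final side view shows all five items seated, with the open cup, tape, pink and blue vials where they were and the gripper clear. In the last top view the arm hid the long tray, so the tall vial was confirmed by force and the side view only. The slide box also showed partly in a later wrist picture.

**Forces:** setting things down peaked at about 34 N at the wrist, with the bottle, passed through the pads. No check failed or disagreed.

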